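# Press the lid home and hold the bottle on its side for a leak test

### The job

One of the two bottles in the leaning wooden rack, the one with the broad flat push-on lid, has its lid standing proud: push that lid fully home while the bottle stays in its well. Then draw that bottle out of the rack and turn it to lie level on its side in the air, with the lid above the middle of the terracotta bowl and some 10 cm or more above the bowl's rim, to check it for drips. Finish still gripping it there, steady, with nothing put down; leave the other bottle in the rack and the bowl where it stands.

Things in the scene. Friction and masses are not known exactly. Their poses are not given: they have to be found in the camera images.
- lid_bottle: the bottle with the broad lid: white plastic cylinder 46 mm in diameter up to 80 mm from its foot, then a short shoulder (to 86 mm) and the lid; about 106 mm tall with the lid home; 0.11 to 0.21 kg. Origin at the centre of its foot, z along its axis toward the lid. It starts in either well of the rack, 40 mm of it inside the well, leaning 35 degrees like the well. Its upper 40 mm of cylinder and the lid stand free; grip it there.
- lid_top (a point): centre of the flat top of that bottle's grey lid; the lid is a disc 40 mm in diameter and 20 mm tall, on the bottle's axis. 112 mm from the foot with the lid proud by 6 mm, 106 mm when home.
- bottle_grip (a point): point on that bottle's axis 70 mm from its foot, at the middle of the free part of the cylinder
- push_lid (a joint): how far the lid is pushed on, along the bottle's axis toward the foot: starts at 0 to 0.002 m, 0.006 m is fully home against a hard stop. It moves against a friction of about 6 N and stays where it is left.
- slim_bottle: the other bottle, to be left alone: 46 mm in diameter, 104 mm tall, tapering to a slim cap only 27 mm in diameter; origin at the centre of its foot, z along its axis. It leans in the other well.
- bottle_rack: fixed wooden rack: base board 120 x 204 x 12 mm and on it a tilted block 80 x 200 x 53 mm with two wells 49 mm in diameter and 40 mm deep, 110 mm apart along the rack's y. The wells lean 35 degrees from upright toward the rack's -x (roughly toward the robot): the way out of a well is along (-0.574, 0, 0.819) in the rack's frame. Highest point 102 mm above the worktop. Origin under the centre of the base board, on the worktop, z up.
- drip_bowl: loose terracotta bowl, 121 mm across the rim, 48 mm high; origin at the centre of its underside, z up

How it is judged (in metres and radians):
On the way, in this order (a step that is already met when the one before it is completed fails the run):
1. the lid is pushed fully home while the bottle stands in its well (value of joint push_lid above 0.005 m and distance of lid_bottle from where it was at the start of the episode below 0.012 m), for 0.2 s.
2. the bottle is drawn out of the rack and held raised (height (world z) of lid_bottle above 0.1 m and contact force between lid_bottle and bottle_rack below 0.1 N and contact force between the fingers and lid_bottle above 1 N), for 0.1 s.
At the end, for the whole second after the job is handed in: Lid pushed on over 5 of 6 mm; bottle held by the fingers alone, steady, within 20 degrees of level; lid top within 45 mm of the bowl centre horizontally and over 125 mm above the worktop, foot over 100 mm; slim bottle moved under 20 mm, bowl under 30 mm (all of step 2 and value of joint push_lid above 0.005 m and angle between lid_bottle's own z axis and vertical between 1.22 and 1.92 rad and horizontal distance between lid_top and drip_bowl below 0.045 m and height (world z) of lid_top above 0.125 m and contact force between lid_bottle and drip_bowl below 0.1 N and linear speed of lid_bottle below 0.03 m/s and angular speed of lid_bottle below 0.2 rad/s and distance of slim_bottle from where it was at the start of the episode below 0.02 m and distance of drip_bowl from where it was at the start of the episode below 0.03 m); the arm keeps its last pose, push and grip.
It fails at once if the other bottle is disturbed (moved 20 mm or more) (distance of slim_bottle from where it was at the start of the episode above 0.02 m).
It fails at once if the bowl is shifted by 30 mm or more (distance of drip_bowl from where it was at the start of the episode above 0.03 m).
It also fails if it takes over 51 s, if anything falls off the work surface, if the arm or the gripper's body presses on something with over 40 N, if the wrist force passes 120 N, or if a joint passes its speed limit or range.

### The arm

A 6-joint arm with a two-finger parallel gripper is mounted at the origin on a cart in front of the work surface, level with it; the furniture and walls round the work are solid. World frame = base frame: x ahead of the robot, y to its left, z up, the work surface at z = 0. Lengths are in mm, angles in rad, forces in N, time in s.
With the tool pointing down it reaches from about 300 to 775 mm from the base axis. Payload 14.6 kg.
Tool frame: the origin (TCP) lies at the very end of the fingers, on their centre line; the grasp point (between the pads) lies 19 mm behind it; z points along the fingers, y is the line along which they close (so a half turn about z gives the same grasp; the last joint's range is limited). The gripper opens to 94 mm and grips with 3 to 60 N. Pads are 16 mm wide; open, the fingers measure 119 mm over their backs; the gripper's body (75 mm by 177 mm) begins 78 mm behind the grasp point.
Start: joints at [-1.236, 0.3, 1.521, -0, 1.321, -0.067], TCP at [215.084, -506.19, 205.446] pointing down, gripper open.
Joint ranges: [-3.03, 3.03], [-0.79, 2.21], [0.23, 2.52], [-1.04, 4.18], [0, 3.07], [-2.55, 2.55]. Speed limits (rad/s): [2.22, 2.22, 2.57, 3.14, 3.14, 3.14].

### API

Orientations are given as [roll, pitch, yaw] about the fixed x, y, z axes, in that order (R = Rz(yaw) Ry(pitch) Rx(roll)).
In Python, from cell import manip, optics gives the robot as it stands.
- The arm moves only by the shell command python3 -m crank 'ROWS' [FORCE]. ROWS is JSON, a list of rows, each a list of 7 numbers: the opening in per cent of the stroke, from 0 (shut) to 100 (fully open), then the shift along the tool's x, y, z in mm, then the turn, a rotation vector about the tool's x, y, z in rad. A call has 1 to 10 rows; each row is the pose to reach, as a shift and turn from the pose commanded when the call began, along the tool's axes at that moment; what a row does not reach only later rows make up. A row lasts 1/10 s, in which the tool goes at most 50 mm and 8.59 degrees, less where a joint would pass 70% of its speed; a pose out of reach is approached as far as the arm can. A call with a gripper value outside its range is refused whole. The fingers move at their own pace and stop on an object; FORCE is the grip in N (left out, the last holds). Time passes only in rows, so rows that repeat a pose let the fingers close. It gives the time, the measured TCP pose, the force, the opening and the grip force at its end, in the units of the state.
- manip.read_state(): the state, without advancing time (a new reading comes with each control period).
- optics.camera(name): name is "side" or "top"; returns (picture, depth): 420x560x3 uint8, red, green, blue; 420x560 float32, mm along the optical axis (not along the pixel's ray), 0 where there is no reading.
- optics.calibration(name): a dict with "camera_matrix" (3x3 intrinsics, pixels), "R" (3x3) and "t" (3): a world point X has camera coordinates R X + t. Camera axes: x right, y down, z forward; pixel columns grow to the right and rows downward; lengths in mm; the calibration is good to about 2 mm. A picture is of the moment at which its call begins. calibration takes no time and is no camera call.
- manip.sign_off(): hands the job in; it is judged then, once.
The state is a dict: "clock": time; "joints": joint angles; "qd": joint speeds; "effort": joint torques, N m; "eef_pos": TCP position; "eef_rot": TCP orientation; "wrist_force": force on the tool from outside, world axes, zero at the start; "moment": the same for the moment, N m; "finger_gap": finger opening in mm; "finger_force": force on a finger pad.
Only numpy, scipy, OpenCV 4.12 (cv2) and the standard library are available. Lean on these libraries where they do the work, as an engineer would, in place of code of your own. Each camera call takes 0.05 s, during which the arm holds its last target. There are 200 camera calls.

## Working session

There is one attempt and no reset: what is moved stays moved. The work goes in short steps, Python scripts to look and compute and a shell command to move; the robot and the scene stay as the last step left them, time stands still between calls to the robot, and variables do not carry over. Pictures are saved under pics/ and viewed, at most 10 in all, crops included, and the job is handed in when it is done.

```bash
mkdir -p pics; ls; cat > h.py <<'E'
import numpy as np, cv2
from cell import manip, optics
def grab(n):
    p,d=optics.camera(n); return p,d
def world(n,d):
    c=optics.calibration(n); K=np.array(c["camera_matrix"]);R=np.array(c["R"]);t=np.array(c["t"]).ravel()
    v,u=np.indices(d.shape)
    X=np.stack([(u-K[0,2])/K[0,0]*d,(v-K[1,2])/K[1,1]*d,d],-1)
    W=(X-t)@R
    W[d<=0]=np.nan
    return W
E
python3 - <<'E'
from h import *
for n in("top","side"):
    p,d=grab(n); np.savez(f"pics/{n}0.npz",p=p,d=d); cv2.imwrite(f"pics/{n}0.png",p[...,::-1])
s=manip.read_state();print(s)
E
```

```text
pics
{'clock': 0.1, 'joints': array([-1.23561418e+00,  3.00388853e-01,  1.52149217e+00,  2.07193394e-05,
        1.32068906e+00, -6.66175383e-02]), 'qd': array([ 0.00081656, -0.00081514, -0.00200441,  0.00157505,  0.00091034,
        0.00012948]), 'effort': array([ 1.33249112e-03, -5.32642865e+01, -3.53285193e+01,  7.09897815e-02,
        2.35075696e-02, -4.98699228e-05]), 'eef_pos': array([ 215.01196704, -505.99077194,  204.96905552]), 'eef_rot': array([-3.14061873e+00, -8.50906148e-05,  4.01794509e-01]), 'wrist_force': array([-0.10334951,  0.06629168, -0.44016248]), 'moment': array([ 0.00107139, -0.03769217, -0.02818852]), 'finger_force': 0.0, 'finger_gap': 94.04059069779893}
```

View pics/top0.png

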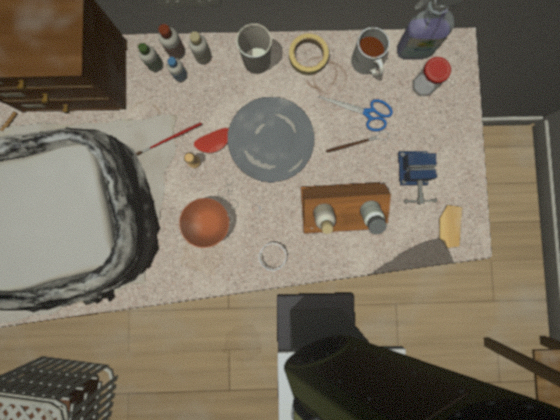

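View pics/side0.png

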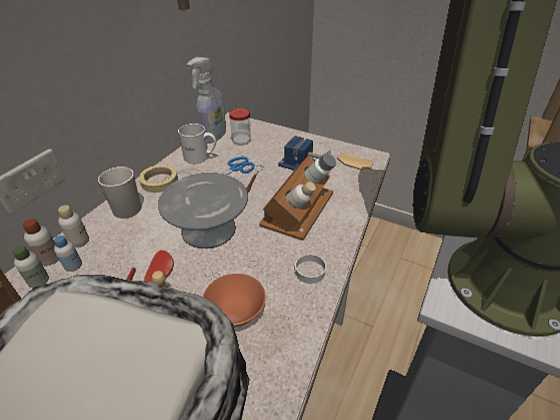

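The top view shows the bowl at about (205,222) px, the rack around (345,208), the slim bottle with its beige cap at (325,218), and the grey-lidded bottle at (373,218). In the side view the grey lid is at (326,160), the slim cap at (307,188) and the bowl at (234,300).

```bash
python3 - <<'E'
from h import *
for n,box in(("top",(300,180,395,240)),("side",(255,140,340,240))):
    z=np.load(f"pics/{n}0.npz");p,d=z['p'],z['d'];W=world(n,d)
    hsv=cv2.cvtColor(p,cv2.COLOR_RGB2HSV).astype(int)
    H,S,V=hsv[...,0],hsv[...,1],hsv[...,2]
    Y,X=np.indices(d.shape); inb=(X>=box[0])&(X<box[2])&(Y>=box[1])&(Y<box[3])
    h=W[...,2]
    # bowl
    bb=(180,190,235,255) if n=="top" else (195,265,275,335)
    m=(X>=bb[0])&(X<bb[2])&(Y>=bb[1])&(Y<bb[3])&(S>120)&((H<15)|(H>170))
    B=W[m]; r=B[(B[:,2]>40)]; print(n,"bowl rim",np.nanmin(B,0).round(),np.nanmax(B,0).round(),"circ",cv2.minEnclosingCircle(r[:,:2].astype(np.float32)))
    # rack
    m=inb&(S>100)&(h>3)&(h<110); P=W[m]; print(n,"rack ext",np.nanmin(P,0).round(),np.nanmax(P,0).round(),cv2.minAreaRect(P[:,:2].astype(np.float32)))
    m=inb&(S>100)&(h>3)&(h<20); P=W[m]; print(" base",len(P),cv2.minAreaRect(P[:,:2].astype(np.float32)))
    # unsaturated bottle pts
    m=inb&(S<100)&(h>75); 
    k,lab,st,c=cv2.connectedComponentsWithStats(m.astype(np.uint8))
    for i in range(1,k):
        if st[i,4]>15: Q=W[lab==i]; print(" comp",st[i],Q.min(0).round(),Q.max(0).round(),np.median(Q,0).round())
    cv2.imwrite(f"pics/{n}c.png",cv2.resize(p[box[1]:box[3],box[0]:box[2],::-1],None,fx=5,fy=5,interpolation=cv2.INTER_CUBIC))
E
```

```text
top bowl rim [414. 269.   4.] [528. 384.  50.] circ ((471.1897888183594, 326.2869567871094), 58.74276351928711)
top rack ext [ 442. -112.    6.] [562.  89. 106.] ((501.9234924316406, -12.096054077148438), (116.0286865234375, 199.00277709960938), 1.8646066188812256)
 base 366 ((501.905517578125, -11.543373107910156), (116.0286865234375, 197.8968048095703), 1.8646066188812256)
 comp [387 188   5  17  18] [ 501. -114.   77.] [ 540. -110.  103.] [ 520. -112.   92.]
 comp [360 200  27  35 630] [432. -97.  76.] [511. -44. 149.] [470. -65. 125.]
 comp [314 204  22  30 493] [437.  18.  77.] [505.  64. 137.] [473.  42. 114.]
side bowl rim [414. 268.   6.] [533. 377.  50.] circ ((473.00537109375, 327.9337463378906), 60.282291412353516)
side rack ext [ 441. -290.    4.] [676.  93. 104.] ((556.921630859375, -76.94430541992188), (225.27108764648438, 380.7859191894531), 15.413636207580566)
 base 1028 ((556.921630859375, -76.94430541992188), (225.27108764648438, 380.7859191894531), 15.413636207580566)
 comp [ 286  154   50   54 1054] [ 435. -108.   75.] [517.  67. 147.] [466. -45. 111.]
```

View pics/topc.png

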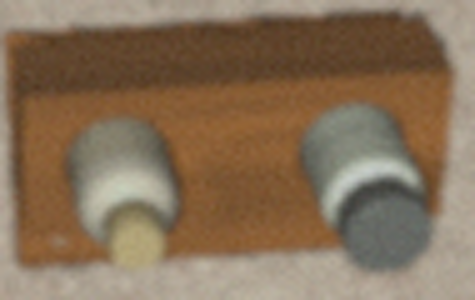

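View pics/sidec.png

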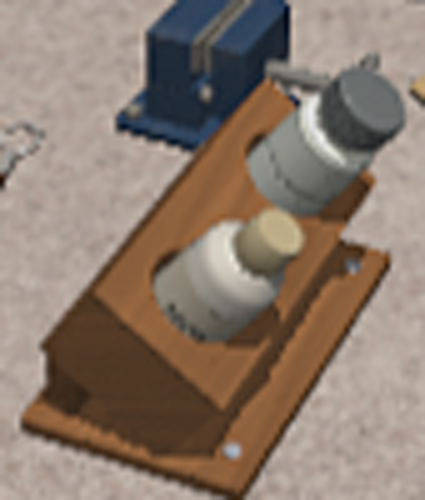

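```bash
python3 - <<'E'
from h import *
from scipy.optimize import least_squares
yaw=np.radians(1.86); a=np.array([-.574*np.cos(yaw),-.574*np.sin(yaw),.819])
e1=np.array([-np.sin(yaw),np.cos(yaw),0]); e2=np.cross(a,e1)
for n in("top","side"):
    z=np.load(f"pics/{n}0.npz");p,d=z['p'],z['d'];W=world(n,d)
    hsv=cv2.cvtColor(p,cv2.COLOR_RGB2HSV).astype(int)
    m=(hsv[...,1]<100)&(W[...,2]>80)&(W[...,2]<165)&(abs(W[...,1]+65)<40)&(W[...,0]>415)&(W[...,0]<530)
    Q=W[m]; s=Q@a
    u,v=Q@e1,Q@e2
    print(n,len(Q),"s",np.percentile(s,[0,5,50,95,99]).round(1)); print(np.histogram(s,bins=np.arange(s.max()-70,s.max()+4,4)))
    smax=np.percentile(s,97)
    t=abs(s-smax)<4; T=Q[t]; print(" top centroid",T.mean(0).round(1),"u",np.percentile(u[t],[2,98]).round(1),"v",np.percentile(v[t],[2,98]).round(1),"s",s[t].mean().round(1))
    pl=np.linalg.svd(T-T.mean(0))[2][2] if len(T)>5 else 0; print(" normal",pl)
    b=(s<smax-32)&(s>smax-66)
    f=least_squares(lambda x:np.hypot(u[b]-x[0],v[b]-x[1])-23,[u[t].mean(),v[t].mean()],loss='soft_l1')
    print(" cyl axis u,v",f.x.round(1),"lidtop u,v",u[t].mean().round(1),v[t].mean().round(1),"rms",np.std(f.fun),"world lidtop",(f.x[0]*e1+f.x[1]*e2+s[t].mean()*a).round(1))
# nominal
c=np.array([501.9,-11.8,0]); print("block highest 102")
E
```

```text
top 623 s [-222.7 -215.1 -168.7 -141.9 -141.1]
(array([ 17,  20,  19,  17,  19,  20,  18,  21,  32,  44,  37,   3,  19,
        15,  22,  19, 180,  38]), array([-210.10103842, -206.10103842, -202.10103842, -198.10103842,
       -194.10103842, -190.10103842, -186.10103842, -182.10103842,
       -178.10103842, -174.10103842, -170.10103842, -166.10103842,
       -162.10103842, -158.10103842, -154.10103842, -150.10103842,
       -146.10103842, -142.10103842, -138.10103842]))
 top centroid [447.9 -70.2 137.3] u [-102.9  -67. ] v [-461.3 -425.7] s -143.2
 normal [-0.57795194 -0.02559343  0.81566937]
 cyl axis u,v [ -85.4 -441.6] lidtop u,v -84.7 -443.5 rms 0.714119115934257 world lidtop [446.4 -70.9 136.2]
side 531 s [-227.1 -212.6 -171.6 -144.1 -143.1]
(array([ 13,  25,  10,  26,  20,  24,  26,  22,  22,  38,  46,   5,  19,
        23,  25,  21, 112,  24]), array([-212.06601146, -208.06601146, -204.06601146, -200.06601146,
       -196.06601146, -192.06601146, -188.06601146, -184.06601146,
       -180.06601146, -176.06601146, -172.06601146, -168.06601146,
       -164.06601146, -160.06601146, -156.06601146, -152.06601146,
       -148.06601146, -144.06601146, -140.06601146]))
 top centroid [449.8 -66.5 136.4] u [-100.8  -64.5] v [-462.2 -427.4] s -145.1
 normal [ 0.57747165 -0.00782897 -0.8163732 ]
 cyl axis u,v [ -84.2 -444.7] lidtop u,v -81.1 -444.8 rms 1.0833924974308806 world lidtop [450.  -69.6 136.4]
block highest 102
```

```bash
cat >> h.py <<'E'
from scipy.spatial.transform import Rotation as Ro
import json
yaw=np.radians(1.86); a=np.array([-.574*np.cos(yaw),-.574*np.sin(yaw),.819])
e1=np.array([-np.sin(yaw),np.cos(yaw),0]); lid=np.array([448.,-69.5,136.7]); bowl=np.array([472.,327.,0])
def log():
    s=manip.read_state(); open("log.jsonl","a").write(json.dumps([list(s["joints"]),list(s["eef_pos"]),list(s["eef_rot"])])+"\n"); return s
def frame(z,y):
    z=z/np.linalg.norm(z); y=y-z*(y@z); y/=np.linalg.norm(y); return np.c_[np.cross(y,z),y,z]
def rel(p,R):
    s=log(); C=Ro.from_euler("xyz",s["eef_rot"]).as_matrix()
    r=Ro.from_matrix(C.T@R).as_rotvec()
    print("shift",(C.T@(p-s["eef_pos"])).round(1),"turn",r.round(4),"deg",np.degrees(np.linalg.norm(r)).round(1),"F",s["wrist_force"].round(1),"q",s["joints"].round(3))
RP=frame(-a,np.cross(e1,-a)*(1 if np.cross(e1,-a)[0]>0 else -1))
E
python3 -c "
from h import *
print(RP.round(2)); rel(lid+60*a,RP)"
```

```text
[[-0.03  0.82  0.57]
 [ 1.    0.03  0.02]
 [ 0.    0.57 -0.82]]
shift [ 353.  -323.    19.5] turn [-0.5359  0.366  -1.1622] deg 76.3 F [-0.1  0.1 -0.4] q [-1.236  0.3    1.521  0.     1.321 -0.067]
```

```bash
python3 -m crank '[[0,353,-323,19.5,-0.5359,0.366,-1.1622],[0,353,-323,19.5,-0.5359,0.366,-1.1622],[0,353,-323,19.5,-0.5359,0.366,-1.1622],[0,353,-323,19.5,-0.5359,0.366,-1.1622],[0,353,-323,19.5,-0.5359,0.366,-1.1622],[0,353,-323,19.5,-0.5359,0.366,-1.1622],[0,353,-323,19.5,-0.5359,0.366,-1.1622],[0,353,-323,19.5,-0.5359,0.366,-1.1622],[0,353,-323,19.5,-0.5359,0.366,-1.1622],[0,353,-323,19.5,-0.5359,0.366,-1.1622]]'; python3 -c "
from h import *
rel(lid+60*a,RP)"
```

```text
clock: 1.1
eef_pos: [413.4, -68.4, 185.3]
eef_rot: [2.529, 0.002, 1.609]
wrist_force: [-0.7, -0.8, -0.1]
finger_gap: 17.7
finger_force: 0.0
shift [-2.2  0.4 -0.4] turn [ 0.0016 -0.0014  0.0056] deg 0.3 F [-0.7 -0.8 -0.1] q [-0.416 -0.303  2.292  0.437  0.634 -0.741]
```

```bash
python3 -m crank '[[0,-2,0,15,0,0,0.005],[0,-2,0,30,0,0,0.005],[0,-2,0,45,0,0,0.005],[0,-2,0,52,0,0,0.005],[0,-2,0,53,0,0,0.005],[0,-2,0,53,0,0,0.005]]' 20; python3 - <<'E'
from h import *
rel(lid,RP)
p,d=grab("side"); cv2.imwrite("pics/s1.png",cv2.resize(p[100:240,230:400,::-1],None,fx=4,fy=4,interpolation=cv2.INTER_CUBIC))
E
```

```text
clock: 1.7
eef_pos: [444.0, -71.9, 142.7]
eef_rot: [2.53, -0.002, 1.599]
wrist_force: [0.9, -0.4, 0.4]
finger_gap: 0.4
finger_force: 0.0
shift [ 2.3 -0.1  7.2] turn [ 0.0001  0.0007 -0.0046] deg 0.3 F [ 0.9 -0.4  0.4] q [-0.383 -0.135  2.28   0.521  0.483 -0.812]
```

View pics/s1.png

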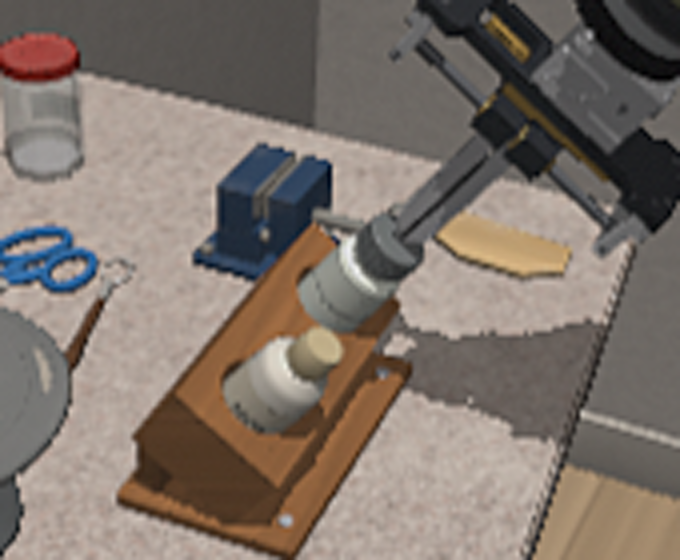

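The closed fingers (tip near (400,235) in the crop) sit just above the middle of the grey lid and are aligned with the bottle axis. Now I'll push slowly.

```bash
python3 -m crank '[[0,2,0,1.5,0,0,0],[0,2,0,3,0,0,0],[0,2,0,4.5,0,0,0],[0,2,0,5.5,0,0,0],[0,2,0,6.5,0,0,0],[0,2,0,7.5,0,0,0],[0,2,0,7.5,0,0,0]]'; python3 -c "
from h import *
rel(lid,RP)"
```

```text
clock: 2.45
eef_pos: [448.5, -69.8, 136.4]
eef_rot: [2.53, -0.002, 1.599]
wrist_force: [-0.8, 0.0, 0.5]
finger_gap: 0.2
finger_force: 0.7
shift [ 0.3 -0.2 -0.5] turn [ 0.0004  0.0008 -0.0045] deg 0.3 F [-0.8  0.   0.5] q [-0.371 -0.112  2.278  0.532  0.459 -0.817]
```

```bash
python3 -m crank '[[0,0,0,1,0,0,0],[0,0,0,2,0,0,0],[0,0,0,3,0,0,0],[0,0,0,3,0,0,0]]';python3 -m crank '[[0,0,0,1,0,0,0],[0,0,0,2,0,0,0],[0,0,0,2,0,0,0]]'
```

```text
clock: 2.85
eef_pos: [450.2, -69.7, 133.9]
eef_rot: [2.53, -0.002, 1.599]
wrist_force: [-0.8, -0.5, 2.3]
finger_gap: 0.6
finger_force: 1.1
clock: 3.15
eef_pos: [451.5, -69.8, 133.1]
eef_rot: [2.529, -0.001, 1.599]
wrist_force: [-18.8, 1.0, 21.3]
finger_gap: 0.6
finger_force: 14.4
```

```bash
python3 -m crank '[[0,0,0,0,0,0,0],[0,0,0,0,0,0,0]]';python3 -m crank '[[0,0,0,-10,0,0,0],[0,0,0,-40,0,0,0],[0,0,0,-75,0,0,0],[100,0,0,-75,0,0,0],[100,0,0,-75,0,0,0]]'; python3 - <<'E'
from h import *
e2=np.cross(a,e1)
rel(lid,RP)
for n in("top","side"):
  for old in(1,0):
    if old: z=np.load(f"pics/{n}0.npz");p,d=z['p'],z['d']
    else: p,d=grab(n)
    W=world(n,d)
    S=cv2.cvtColor(p,cv2.COLOR_RGB2HSV)[...,1]
    u,v,s=W@e1,W@e2,W@a
    m=(S<100)&(np.hypot(u-lid@e1,v-lid@e2)<13)&(abs(s-lid@a)<9)
    print(n,old,m.sum(),(s[m].mean()-lid@a).round(2),(W[m].mean(0)).round(1))
E
```

```text
clock: 3.35
eef_pos: [451.4, -69.8, 133.0]
eef_rot: [2.529, -0.001, 1.599]
wrist_force: [-18.2, 0.6, 21.3]
finger_gap: 0.3
finger_force: 13.9
clock: 3.85
eef_pos: [408.3, -71.2, 194.0]
eef_rot: [2.529, -0.001, 1.599]
wrist_force: [0.2, -0.5, -1.3]
finger_gap: 13.2
finger_force: 0.0
shift [ 0.5 -0.5 69.7] turn [ 0.0017  0.0016 -0.0044] deg 0.3 F [ 0.2 -0.5 -1.3] q [-0.431 -0.33   2.289  0.427  0.666 -0.727]
top 1 91 0.59 [447.6 -69.4 137.1]
top 0 92 -4.54 [450.7 -69.6 133. ]
side 1 56 -0.77 [448.2 -69.3 135.9]
side 0 53 -6.1 [451.4 -68.7 131.6]
```

```bash
cat >> h.py <<'E'
from scipy.optimize import least_squares
def rz(t): return Ro.from_euler("z",t)
def ry(t): return Ro.from_euler("y",t)
def fk(q,k,sg):
    A=rz(sg[0]*q[0]); B=A*ry(q[1]); C=B*ry(q[2]); D=C*rz(sg[1]*q[3]); E_=D*ry(q[4]); F=E_*rz(sg[2]*q[5])*rz(k[7])
    p=A.apply([k[0],k[1],k[2]])+B.apply([0,0,k[3]])+C.apply([k[4],0,k[5]])+F.apply([0,0,k[6]])
    return p,F
E
cat > fit.py <<'E'
from h import *
log()
L=[json.loads(l) for l in open("log.jsonl")]
best=None
for s4 in(1,-1):
  for s6 in(1,-1):
    for c in (1.57,-1.57):
      sg=(1,s4,s6)
      def res(k):
        o=[]
        for q,p,r in L:
            P,F=fk(q,k,sg); o+=list(P-p)+list(300*(F.inv()*Ro.from_euler("xyz",r)).as_rotvec())
        o+=list((np.array(k[:7])-[0,0,300,400,0,400,250])*.003)
        return o
      f=least_squares(res,[0,0,300,400,0,400,250,c])
      if best is None or f.cost<best[0]: best=(f.cost,sg,list(f.x),np.abs(f.fun[:-7]).max())
print(best); json.dump(best[1:3],open("kin.json","w"))
E
python3 fit.py
```

```text
(np.float64(0.05619963851803934), (1, 1, 1), [np.float64(0.004742680142581167), np.float64(36.60032766811005), np.float64(221.20794903563598), np.float64(424.19422976404735), np.float64(40.90556449745031), np.float64(447.4972776918834), np.float64(270.63311438169893), np.float64(1.5707963267948961)], np.float64(0.0010354193614148244))
```

```bash
cat >> h.py <<'E'
lid=np.array([451.,-69.2,132.4])
lo=np.array([-3.03,-.79,.23,-1.04,0,-2.55]);hi=np.array([3.03,2.21,2.52,4.18,3.07,2.55])
try: sg,kk=json.load(open("kin.json"))
except Exception: pass
def ik(p,R,q0):
    R=Ro.from_matrix(R)
    def f(q):
        P,F=fk(q,kk,sg); return np.r_[P-p,300*(F.inv()*R).as_rotvec()]
    s=least_squares(f,np.clip(q0,lo+.03,hi-.03),bounds=(lo+.02,hi-.02)); return s.x,np.linalg.norm(s.fun)
E
python3 - <<'E'
from h import *
from scipy.spatial.transform import Slerp
q0=manip.read_state()["joints"]
def path(pA,RA,pB,RB,q,n=10):
    sl=Slerp([0,1],Ro.from_matrix([RA,RB])); mx=0;e=0;mar=9
    for t in np.linspace(0,1,n+1)[1:]:
        qn,er=ik(pA+(pB-pA)*t,sl(t).as_matrix(),q); mx=max(mx,abs(qn-q).max()); e=max(e,er); q=qn; mar=min(mar,np.minimum(q-lo,hi-q).min())
    return q,e,mx,mar
pg=lid-55*a; q1,e,mx,mar=path(lid+70*a,RP,pg,RP,q0,4); print("grasp",q1.round(2),e,mar)
pu=pg+90*a+np.array([0,0,60]); q2,e,mx,mar=path(pg,RP,pu,RP,q1,5); print("up",q2.round(2),e,mar)
for phi in range(-90,181,30):
  tz=np.array([np.cos(np.radians(phi)),np.sin(np.radians(phi)),0])
  for ps in range(-150,181,30):
    y=Ro.from_rotvec(np.radians(ps)*tz).apply([0,0,1]); R=frame(tz,y)
    rot=np.degrees((Ro.from_matrix(RP).inv()*Ro.from_matrix(R)).magnitude())
    if rot>140: continue
    pf=bowl+[0,0,220]+55*tz
    q,e,mx,mar=path(pu,RP,pf,R,q2,8)
    if e<1 and mar>.1 and mx<.6: print(phi,ps,rot.round(),q.round(2),"step",mx.round(2),"mar",mar.round(2))
E
```

```text
grasp [-0.33  0.08  2.24  0.72  0.31 -0.99] 3.4561207038979655e-12 0.23197915888856757
up [-0.39 -0.3   2.2   0.37  0.71 -0.64] 2.3981320071148868e-11 0.2746681906319264
30 90 93.0 [ 0.55  0.36  2.21  3.18  1.   -1.59] step 0.56 mar 0.17
30 120 116.0 [ 0.55  0.36  2.21  3.18  1.   -1.07] step 0.54 mar 0.19
60 30 72.0 [ 0.27  0.41  2.13  2.27  1.15 -2.17] step 0.31 mar 0.2
60 60 77.0 [ 0.27  0.41  2.13  2.27  1.15 -1.64] step 0.29 mar 0.25
60 90 90.0 [ 0.27  0.41  2.13  2.27  1.15 -1.12] step 0.29 mar 0.3
60 120 109.0 [ 0.27  0.41  2.13  2.27  1.15 -0.6 ] step 0.32 mar 0.35
60 150 131.0 [ 0.27  0.41  2.13  2.27  1.15 -0.07] step 0.37 mar 0.38
90 0 101.0 [ 0.16  0.55  1.88  1.69  1.47 -2.43] step 0.33 mar 0.12
90 30 91.0 [ 0.16  0.55  1.88  1.69  1.47 -1.91] step 0.26 mar 0.29
90 60 89.0 [ 0.16  0.55  1.88  1.69  1.47 -1.38] step 0.2 mar 0.33
90 90 95.0 [ 0.16  0.55  1.88  1.69  1.47 -0.86] step 0.18 mar 0.36
90 120 107.0 [ 0.16  0.55  1.88  1.69  1.47 -0.34] step 0.22 mar 0.39
90 150 123.0 [0.16 0.55 1.88 1.69 1.47 0.19] step 0.26 mar 0.42
120 0 126.0 [ 0.18  0.72  1.55  1.34  1.83 -2
[... 474 characters left out ...]
 1.39] step 0.55 mar 0.48
150 30 139.0 [ 0.27  0.9   1.22  1.1   2.22 -1.75] step 0.33 mar 0.36
150 60 129.0 [ 0.27  0.9   1.22  1.1   2.22 -1.23] step 0.24 mar 0.4
150 90 122.0 [ 0.27  0.9   1.22  1.1   2.22 -0.7 ] step 0.25 mar 0.43
150 120 119.0 [ 0.27  0.9   1.22  1.1   2.22 -0.18] step 0.26 mar 0.45
150 150 121.0 [0.27 0.9  1.22 1.1  2.22 0.34] step 0.26 mar 0.47
150 180 127.0 [0.27 0.9  1.22 1.1  2.22 0.87] step 0.4 mar 0.48
180 -150 128.0 [0.4  1.04 0.94 0.81 2.58 1.25] step 0.55 mar 0.47
180 120 132.0 [ 0.4   1.04  0.94  0.81  2.58 -0.32] step 0.28 mar 0.47
180 150 127.0 [0.4  1.04 0.94 0.81 2.58 0.2 ] step 0.27 mar 0.48
180 180 125.0 [0.4  1.04 0.94 0.81 2.58 0.73] step 0.4 mar 0.48
```

```bash
python3 -m crank '[[100,0,0,0,0,0,0],[100,0,0,0,0,0,0],[100,0,0,0,0,0,0],[100,0,0,0,0,0,0],[100,0,0,0,0,0,0]]' 40; python3 - <<'E'
from h import *
rel(lid-55*a,RP)
W=world("top",np.load("pics/top0.npz")["d"]); Q=W[85:190,220:325].reshape(-1,3); Q=Q[Q[:,2]>60]; print("stand",Q.min(0),Q.max(0))
E
```

```text
clock: 4.45
eef_pos: [408.2, -71.0, 193.6]
eef_rot: [2.53, -0.002, 1.599]
wrist_force: [1.1, 0.2, -0.3]
finger_gap: 61.2
finger_force: 0.0
shift [ 5.000e-01 -1.000e-01  1.297e+02] turn [ 0.0001  0.0006 -0.0044] deg 0.3 F [ 1.1  0.2 -0.3] q [-0.43  -0.329  2.288  0.426  0.667 -0.726]
stand [542.46653195  36.16609743  60.2374102 ] [758.82750196 259.06775296 107.61680696]
```

```bash
python3 -m crank '[[100,0.5,0,15,0,0,-0.004],[100,0.5,0,30,0,0,-0.004],[100,0.5,0,45,0,0,-0.004],[100,0.5,0,50,0,0,-0.004],[100,0.5,0,75,0,0,-0.004],[100,0.5,0,100,0,0,-0.004],[100,0.5,0,120,0,0,-0.004],[100,0.5,0,129,0,0,-0.004],[100,0.5,0,129,0,0,-0.004]]'; python3 - <<'E'
from h import *
rel(lid-55*a,RP)
E
python3 -m crank '[[0,0,0,0,0,0,0],[0,0,0,0,0,0,0],[0,0,0,0,0,0,0],[0,0,0,0,0,0,0],[0,0,0,0,0,0,0],[0,0,0,0,0,0,0],[0,0,0,0,0,0,0],[0,0,0,0,0,0,0]]' 40; python3 -c "
from h import *
rel(lid-55*a,RP)"
```

```text
clock: 5.35
eef_pos: [482.2, -68.0, 87.3]
eef_rot: [2.532, -0.0, 1.603]
wrist_force: [-0.5, -0.3, 0.4]
finger_gap: 93.9
finger_force: 0.0
shift [-0.2  0.3  0.2] turn [-0.0013 -0.0001 -0.0007] deg 0.1 F [-0.5 -0.3  0.4] q [-0.329  0.079  2.241  0.713  0.315 -0.988]
clock: 6.15
eef_pos: [482.1, -68.2, 88.1]
eef_rot: [2.53, 0.0, 1.602]
wrist_force: [-2.5, -1.5, 1.9]
finger_gap: 45.4
finger_force: 40.0
shift [ 0.  -0.1  0.8] turn [ 0.0002  0.0008 -0.0005] deg 0.1 F [-2.5 -1.5  1.9] q [-0.329  0.077  2.242  0.712  0.315 -0.987]
```

Gripped at 45.4 mm (bottle 46 mm) with little side load. Next I draw it out along the axis.

```bash
python3 -m crank '[[0,0,0,-8,0,0,0],[0,0,0,-18,0,0,0],[0,0,0,-30,0,0,0],[0,0,0,-45,0,0,0],[0,0,0,-60,0,0,0],[0,0,0,-75,0,0,0],[0,0,0,-90,0,0,0],[0,0,0,-100,0,0,0],[0,0,0,-100,0,0,0]]' 50; python3 - <<'E'
from h import *
p,d=grab("side"); cv2.imwrite("pics/s2.png",p[...,::-1])
tz=np.array([0,1.,0]); rel(manip.read_state()["eef_pos"]+[0,0,90],RP)
rel(bowl+[0,0,220]+55*tz,frame(tz,np.array([1.,0,0])));rel(bowl+[0,0,220]+55*tz,frame(tz,np.array([-1.,0,0])))
E
```

```text
clock: 7.05
eef_pos: [424.8, -70.2, 170.8]
eef_rot: [2.529, 0.001, 1.602]
wrist_force: [0.1, 0.3, -2.0]
finger_gap: 45.1
finger_force: 50.0
shift [ -0.1  51.7 -73.6] turn [ 0.001   0.0012 -0.0004] deg 0.1 F [ 0.7 -0.4 -2.4] q [-0.402 -0.243  2.289  0.458  0.576 -0.755]
shift [450.4  79.   -5.8] turn [0.4549 1.5082 0.503 ] deg 94.7 F [ 0.7 -0.4 -2.4] q [-0.402 -0.243  2.289  0.458  0.576 -0.755]
shift [450.4  79.   -5.8] turn [-1.8522  0.5587 -1.8693] deg 154.1 F [ 0.7 -0.4 -2.4] q [-0.402 -0.243  2.289  0.458  0.576 -0.755]
```

View pics/s2.png

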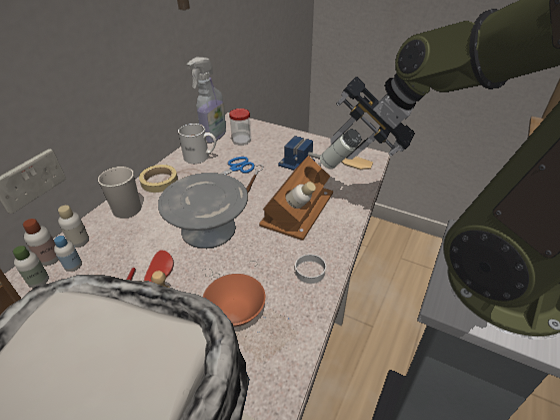

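The bottle is clear of the rack, held at about (343,150). The slim bottle (300,192) and the bowl (234,300) are where they were. I'll lift, then turn.

```bash
python3 -m crank '[[0,0,13,-18,0,0,0],[0,0,32,-45,0,0,0],[0,0,45,-65,0,0,0],[0,0,52,-74,0,0,0],[0,0,52,-74,0,0,0]]'; python3 - <<'E'
from h import *
tz=np.array([0,1.,0]); p=bowl+[0,0,220]+55*tz; R=frame(tz,np.array([1.,0,0])); rel(p,R)
from scipy.spatial.transform import Slerp
s=manip.read_state(); C=Ro.from_euler("xyz",s["eef_rot"]); sl=Slerp([0,1],Ro.from_matrix([C.as_matrix(),R])); q=s["joints"]
for t in np.linspace(0,1,9):
    P=s["eef_pos"]+(p-s["eef_pos"])*t; q,e=ik(P,sl(t).as_matrix(),q); z=sl(t).as_matrix()[:,2]; print(t,q.round(2),e.round(3),"foot",(P+51*z).round(),"lid",(P-55*z).round(),"wrist",(P-270*z).round())
E
```

```text
clock: 7.6
eef_pos: [425.4, -70.0, 260.8]
eef_rot: [2.529, 0.001, 1.603]
wrist_force: [-0.6, -0.5, -1.9]
finger_gap: 45.0
finger_force: 50.0
shift [450.3  26.6  68.2] turn [0.4549 1.5079 0.5035] deg 94.7 F [-0.6 -0.5 -1.9] q [-0.402 -0.363  2.149  0.337  0.817 -0.598]
0.0 [-0.4  -0.36  2.15  0.34  0.82 -0.6 ] 0.0 foot [455. -69. 219.] lid [394. -71. 306.] wrist [270. -75. 482.]
0.125 [-0.35 -0.31  2.11  0.48  0.93 -0.6 ] 0.0 foot [458.  -3. 213.] lid [403. -25. 301.] wrist [292. -69. 480.]
0.25 [-0.31 -0.23  2.09  0.63  1.02 -0.6 ] 0.0 foot [460.  63. 210.] lid [412.  22. 295.] wrist [316. -62. 468.]
0.375 [-0.25 -0.14  2.07  0.8   1.09 -0.62] 0.0 foot [462. 128. 208.] lid [422.  69. 286.] wrist [342. -51. 446.]
0.5 [-0.19 -0.04  2.06  0.97  1.14 -0.65] 0.0 foot [464. 192. 208.] lid [433. 117. 276.] wrist [370. -35. 414.]
0.625 [-0.12  0.09  2.04  1.15  1.2  -0.7 ] 0.0 foot [465. 255. 209.] lid [443. 167. 264.] wrist [397. -12. 374.]
0.75 [-0.04  0.23  2.01  1.33  1.27 -0.76] 0.0 foot [467. 316. 212.] lid [453. 218. 250.] wrist [424.  20. 327.]
0.875 [ 0.05  0.38  1.96  1.51  1.36 -0.82] 0.0 foot [469. 376. 216.] lid [463. 272. 235.] wrist [449.  61. 275.]
1.0 [ 0.16  0.55  1.88  1.69  1.47 -0.86] 0.0 foot [472. 433. 220.] lid [472. 327. 220.] wrist [472. 112. 220.]
```

```bash
python3 - <<'E'
from h import *
for n in("top","side"):
    W=world(n,np.load(f"pics/{n}0.npz")["d"]); Q=W.reshape(-1,3); Q=Q[(Q[:,1]>380)&(Q[:,1]<480)&(abs(Q[:,0]-472)<60)]; print(n,len(Q),np.percentile(Q[:,2],[50,99,100]))
E
python3 -m crank '[[0,45,3,7,0.045,0.151,0.050],[0,90,5,14,0.091,0.302,0.101],[0,135,8,20,0.136,0.452,0.151],[0,180,11,27,0.182,0.603,0.201],[0,225,13,34,0.227,0.754,0.252],[0,225,13,34,0.227,0.754,0.252],[0,225,13,34,0.227,0.754,0.252]]'; python3 - <<'E'
from h import *
tz=np.array([0,1.,0]); rel(bowl+[0,0,220]+55*tz,frame(tz,np.array([1.,0,0])))
E
```

```text
top 3813 [125.56853909 213.44694452 218.13876807]
side 1700 [206.19938149 216.5515156  217.82780016]
clock: 8.3
eef_pos: [447.6, 155.9, 236.9]
eef_rot: [2.708, -0.781, 1.766]
wrist_force: [-0.3, -0.4, -1.3]
finger_gap: 45.0
finger_force: 50.0
shift [142.2  -7.8 178.1] turn [0.2261 0.7526 0.2448] deg 47.2 F [-0.3 -0.4 -1.3] q [-0.195 -0.034  2.061  0.97   1.143 -0.653]
```

The pet-bed-like basin beside the bowl reaches about 218 mm, so I'll finish higher, at around 310 mm.

```bash
python3 - <<'E'
from h import *
from scipy.spatial.transform import Slerp
W=world("top",np.load("pics/top0.npz")["d"]); Q=W.reshape(-1,3); Q=Q[(Q[:,2]>80)&(Q[:,2]<260)&(Q[:,1]>330)&(abs(Q[:,0]-472)<70)]; print("basin",np.percentile(Q,[0,1],axis=0).round())
tz=np.array([0,1.,0]); p=bowl+[0,0,310]+55*tz; R=frame(tz,np.array([1.,0,0]))
s=manip.read_state(); C=Ro.from_euler("xyz",s["eef_rot"]).as_matrix(); rel(s["eef_pos"]+[0,0,90],R); rel(p,R)
A=s["eef_pos"]+[0,0,90]; q,e=ik(A,C,s["joints"]); sl=Slerp([0,1],Ro.from_matrix([C,R]))
for t in np.linspace(0,1,6):
    P=A+(p-A)*t; q,e=ik(P,sl(t).as_matrix(),q); z=sl(t).as_matrix()[:,2]; print(t,q.round(2),e.round(3),"foot",(P+51*z).round(),"lid",(P-55*z).round())
E
```

```text
basin [[402. 422.  97.]
 [403. 428. 109.]]
shift [ 63.4  26.9 -58. ] turn [0.2261 0.7526 0.2448] deg 47.2 F [-0.3 -0.4 -1.3] q [-0.195 -0.034  2.061  0.97   1.143 -0.653]
shift [205.6  19.  120.1] turn [0.2261 0.7526 0.2448] deg 47.2 F [-0.3 -0.4 -1.3] q [-0.195 -0.034  2.061  0.97   1.143 -0.653]
0.0 [-0.2  -0.14  1.93  0.9   1.28 -0.46] 0.0 foot [462. 192. 294.] lid [432. 117. 362.]
0.2 [-0.14 -0.06  1.93  1.04  1.3  -0.48] 0.0 foot [464. 242. 296.] lid [440. 157. 353.]
0.4 [-0.08  0.03  1.93  1.2   1.32 -0.51] 0.0 foot [466. 292. 299.] lid [448. 197. 343.]
0.6000000000000001 [-0.01  0.14  1.92  1.35  1.35 -0.56] 0.0 foot [468. 340. 302.] lid [457. 239. 333.]
0.8 [ 0.07  0.25  1.9   1.51  1.39 -0.62] 0.0 foot [470. 387. 306.] lid [464. 282. 322.]
1.0 [ 0.16  0.37  1.86  1.67  1.45 -0.66] 0.0 foot [472. 433. 310.] lid [472. 327. 310.]
```

```bash
python3 -m crank '[[0,32,13,-29,0,0,0],[0,63,27,-58,0,0,0],[0,92,25,-22,0.045,0.15,0.049],[0,120,24,13,0.09,0.301,0.098],[0,149,22,49,0.136,0.452,0.147],[0,177,21,85,0.181,0.602,0.196],[0,192,20,103,0.204,0.678,0.221],[0,205.6,19,120,0.226,0.753,0.245],[0,205.6,19,120,0.226,0.753,0.245],[0,205.6,19,120,0.226,0.753,0.245]]'; python3 - <<'E'
from h import *
tz=np.array([0,1.,0]); rel(bowl+[0,0,310]+55*tz,frame(tz,np.array([1.,0,0])))
for n in("side","top"):
    p,d=grab(n); cv2.imwrite(f"pics/{n}3.png",p[...,::-1])
E
```

```text
clock: 9.3
eef_pos: [471.6, 382.0, 311.7]
eef_rot: [2.391, -1.564, 2.321]
wrist_force: [0.6, -0.8, -1.6]
finger_gap: 45.2
finger_force: 50.0
shift [-1.7  0.4 -0. ] turn [0.0002 0.005  0.0046] deg 0.4 F [ 0.6 -0.8 -1.6] q [ 0.156  0.367  1.856  1.662  1.444 -0.662]
```

View pics/side3.png

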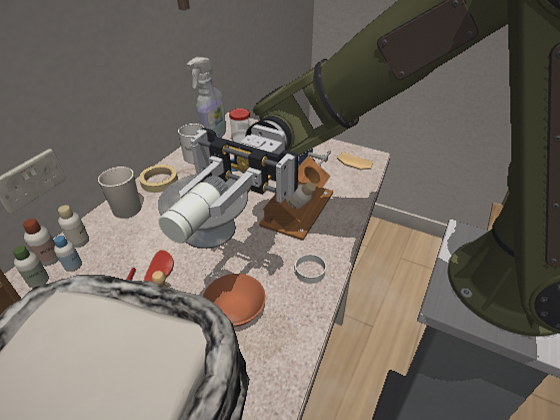

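View pics/top3.png

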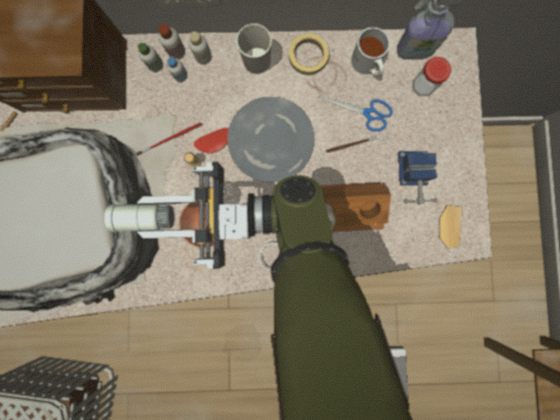

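The bottle lies level in the gripper, lid at about (165,218) in the top view (parallax at 310 mm). The bowl and slim bottle look unmoved. I'll check the lid position by depth, then settle.

```bash
python3 -m crank '[[0,0,0,0,0,0,0],[0,0,0,0,0,0,0],[0,0,0,0,0,0,0],[0,0,0,0,0,0,0],[0,0,0,0,0,0,0]]'; python3 - <<'E'
from h import *
p,d=grab("top"); W=world("top",d); S=cv2.cvtColor(p,cv2.COLOR_RGB2HSV)
m=np.zeros(d.shape,bool); m[203:233,100:178]=1; m&=(W[...,2]>300)&(abs(W[...,0]-472)<8)
Q=W[m]; o=np.argsort(Q[:,1]); Q=Q[o]; V=S[...,2][m][o]
print("y range",Q[[0,-1],1].round(1),"ridge z",[ (round(Q[i:i+20,1].mean()),round(Q[i:i+20,2].max(),1),int(V[i:i+20].mean())) for i in range(0,len(Q),40)])
print(manip.read_state()["qd"].round(4))
E
```

```text
clock: 9.9
eef_pos: [471.8, 382.0, 312.9]
eef_rot: [1.804, -1.565, 2.908]
wrist_force: [0.1, 0.3, -1.3]
finger_gap: 45.5
finger_force: 50.0
y range [325.9 432.8] ridge z [(326, np.float64(327.9), 67), (328, np.float64(331.9), 82), (333, np.float64(332.4), 132), (340, np.float64(333.5), 134), (347, np.float64(332.5), 117), (352, np.float64(335.7), 207), (359, np.float64(336.2), 215), (366, np.float64(336.3), 214), (373, np.float64(335.5), 214), (380, np.float64(336.7), 197), (387, np.float64(336.5), 215), (394, np.float64(335.9), 215), (401, np.float64(337.1), 214), (407, np.float64(337.2), 213), (414, np.float64(336.6), 214), (421, np.float64(335.7), 179), (428, np.float64(336.2), 214)]
[-0.0008  0.002   0.0001 -0.0008  0.0009 -0.0007]
```

The measured bottle spans y 326–433, so its length is 107 mm and the lid is home. It is level, and the lid top is at (472,326,313), right over the bowl centre.

```bash
python3 -c "
from cell import manip
print(manip.sign_off())"
```

```text
the job is handed in; nothing more can be done
None
```

I pushed the lid fully home, drew the bottle out of the rack and handed the job in. It is held level and steady, with the lid about 313 mm above the worktop over the middle of the bowl; sign-off returned no verdict.

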